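# Close the balance's draught shield and tare it

### The arm

A 7-joint arm with a two-finger parallel gripper is mounted at the origin on the work surface. World frame = base frame: x ahead of the robot, y to its left, z up, the work surface at z = 0. Lengths are in m, angles in rad, forces in N, time in s.
With the tool pointing down it reaches from about 0.425 to 0.925 m from the base axis. Payload 6.8 kg.
Tool frame: the origin (TCP) lies at the very end of the fingers, on their centre line; the grasp point (between the pads) lies 19 mm behind it (robot.pinch_z is the distance from the TCP to the grasp point, in m); z points along the fingers, y is the line along which they close (so a half turn about z gives the same grasp; the last joint's range is limited). The gripper opens to 85 mm and grips with 20 to 120 N. Pads are 22 mm wide; open, the fingers measure 114 mm over their backs; the gripper's body (76 mm by 85 mm) begins 54 mm behind the grasp point. The pads swing forward as they close: fully open they stand 13 mm farther back than shut.
Start: joints at [1.023, 0.477, 0.022, 1.555, -0.011, 1.109, -0.083], TCP at [0.287, -0.611, 0.198] pointing down, gripper open.
Joint ranges: [-2.96, 2.96], [-0.34, 2.1], [-1.41, 1.46], [0.24, 2.44], [-1.37, 4.51], [0.17, 1.92], [-2.96, 2.96]. Speed limits (rad/s): [2.39, 2.39, 3.14, 3.14, 3.14, 3.14, 3.14].

### API

Orientations are given as a unit quaternion [x, y, z, w].
In Python, from rig import robot gives the robot as it stands. The module is installed in compiled form; this text tells all that it offers.
- The arm moves only by the shell command python3 -m creep 'ROWS' [OPENING] [FORCE]. ROWS is JSON, a list that holds one entry, the list of rows, each a list of 6 numbers: the shift along the world's x, y, z in m, then the turn, a rotation vector about the world's x, y, z in rad. In form: [[[tx, ty, tz, rx, ry, rz], ...]]. A call has 1 to 5 rows; each row shifts and turns the commanded pose from where the row before left it; what a row does not reach is not made up. A row lasts 1/8 s, in which the tool goes at most 62.5 mm and 10.7 degrees, less where a joint would pass 70% of its speed; a pose out of reach is approached as far as the arm can. A call with a gripper value outside its range is refused whole. OPENING is the opening, from 0 (shut) to 1 (fully open), set as the call begins (- or left out, the last holds). The fingers move at their own pace and stop on an object; FORCE is the grip in N (left out, the last holds). Time passes only in rows, so rows that do not move let the fingers close. It gives the time, the measured TCP pose, the force, the opening and the grip force at its end, in the units of the state.
- robot.read_state(): the state, without advancing time (a new reading comes with each control period).
- robot.capture(name): name is "side" or "top"; returns a dict with "color" (420x560x3 uint8, red, green, blue), "K" (3x3 intrinsics, pixels), "k1" (the pictures are not rectified: a ray, as slopes to the right and down, at radius r is drawn at 1 + k1 r^2 times it, then the intrinsics apply), "camera_from_world" (4x4, takes a point from world to camera coordinates). Camera axes: x right, y down, z forward; pixel columns grow to the right and rows downward; lengths in m; the calibration is good to about 2 mm. A picture is of the moment at which its call begins. There is no depth.
- robot.hand_in(): hands the job in; it is judged then, once.
The state is a dict: "t": time; "joint_pos": joint angles; "qvel": joint speeds; "tau": joint torques, N m; "ee_pos": TCP position; "eef_rot": TCP orientation; "wrist_force": force on the tool from outside, world axes, zero at the start; "wrist_torque": the same for the moment, N m; "width": opening from 0.0 (shut) to 1.0 (fully open); "finger_force": force on a finger pad.
Only numpy, scipy, OpenCV 4.12 (cv2) and the standard library are available. Lean on these libraries where they do the work, as an engineer would, in place of code of your own. Each camera call takes 0.05 s, during which the arm holds its last target. There are 200 camera calls.

### The job

The laboratory balance has been left with its draught shield open. With the fingertips, gently push the top glass door and the left side glass door fully shut by their tabs, without pinching the tabs, then press the long tare bar on the front panel down and let it come up again. Leave the small round power key, the cup on the pan and the things standing around the balance alone.

Things in the scene. Friction and masses are not known exactly. Their poses are not given: they have to be found in the camera images.
- balance: fixed white balance 350 mm deep (its x -180 to 170 mm), 200 wide. x points from its low front panel (x -180 to -60, top 60 mm) away from the robot to the glass chamber (x -60 to 100, top with doors 225 mm) and the tower (x 100 to 170, 219 mm high); y to its left, z up; yaw within 0.25 rad. Origin at bench level, midway across. Steel pan at x 20, y 0, top 74 mm
- top_door (a joint): glass door on top of the chamber, slides level along the balance's x: 0 = fully shut, grows as it slides to the rear (+x), up to 0.100 m; starts 0.035 to 0.085 m open. About 1.5 N of rail friction; it stays where it is left and meets a firm stop at 0
- top_tab (a point): centre of the rear (+x) face of the top door's black upright tab, moves with the door; push this face towards -x to shut it. Tab 12 mm thick along x, 40 wide along y, from 14 mm below this point (the door's glass, which runs on behind the tab) to 13 mm above it. Shut, this point is at x -39, y 0, z 238 mm in the balance's frame
- side_door (a joint): glass door on the chamber's left (+y) side, slides level along the balance's x: 0 = fully shut, grows as it slides to the rear (+x), up to 0.100 m; starts 0.035 to 0.085 m open. About 1.5 N of rail friction; it stays where it is left and meets a firm stop at 0
- side_tab (a point): centre of the rear (+x) face of the side door's black tab, moves with the door; push this face towards -x to shut it. Tab 12 mm thick along x, 40 high (20 above and below), stands out 32 mm along y: from the glass 16 mm inside this point to 16 mm outside it. Behind the tab is free space beside flat glass. Shut, this point is at x -39, y 121, z 190 mm in the balance's frame
- tare_key (a joint): travel of the tare bar: 0 = up, 0.005 m = fully down; it counts as pressed beyond 0.003 m and springs back up (1.8 N starts it, 4.8 N holds it fully down)
- tare_top (a point): centre of the top of the grey tare bar, the long key at the right (-y) of the front panel: 24 mm along x, 60 along y, 7 mm proud of the panel; at x -145, y -50, z 67 mm in the balance's frame. The chamber's front pane rises 85 mm behind it (+x): keep the gripper's wide side across the balance here
- power_key (a joint): travel of the small round power key: 0 = up, 0.005 m = fully down; not to be pressed
- power_top (a point): centre of the top of the grey round power key, 18 mm across, 7 mm proud of the panel, at the left (+y) of the front panel, 115 mm to the left of the tare bar's centre; not to be pressed
- cup: small white ceramic cup, 44 mm across, 35 mm high, standing loose on the pan inside the chamber; origin at the centre of its underside, z up
- bottle: closed amber glass bottle, 72 mm across, 150 mm high, standing loose on the bench to the left of the balance; origin at the centre of its underside
- rack: round brown vial block, 104 mm across, 45 mm high, loose on the bench to the right of the balance; origin at the centre of its underside
- spatula: steel weighing spatula, 180 mm long, 14 mm wide, 4 mm thick, lying loose on the bench left of the balance's front; origin at its middle on the underside, x along it

How it is judged:
By the outcome, as a careful person would: the job done as asked, in the order asked, and still so for the second after the job is handed in, with the robot touching nothing.
It also fails if it takes over 51 s, if anything falls off the work surface, if the arm or the gripper's body presses on something with over 40 N, if the wrist force passes 120 N, or if a joint passes its speed limit or range.

## Working session

There is one attempt and no reset: what is moved stays moved. The work goes in short steps, Python scripts to look and compute and a shell command to move; the robot and the scene stay as the last step left them, time stands still between calls to the robot, and variables do not carry over. Pictures are saved under pics/ and viewed, at most 10 in all, crops included, and the job is handed in when it is done.

```bash
mkdir -p pics
cat > h.py <<'E'
import numpy as np, cv2
from rig import robot
def cap(n,f):
    c=robot.capture(n); cv2.imwrite(f'pics/{f}.png',cv2.resize(c["color"][:,:,::-1],(784,588),interpolation=cv2.INTER_CUBIC)); 
    np.savez(f'pics/{f}.npz',K=c["K"],k1=c["k1"],T=c["camera_from_world"],img=c["color"]); return c
def proj(c,P):
    P=np.atleast_2d(P); T=np.array(c["T"] if "T" in c else c["camera_from_world"])
    q=P@T[:3,:3].T+T[:3,3]; s=q[:,:2]/q[:,2:]; s=s*(1+float(c["k1"])*(s**2).sum(1,keepdims=True))
    K=np.array(c["K"]); return np.c_[K[0,0]*s[:,0]+K[0,2],K[1,1]*s[:,1]+K[1,2]]
E
python3 - <<'E'
from h import *
for n in("side","top"):
    c=cap(n,n+"0"); T=c["camera_from_world"]; print(n,c["K"][0],c["k1"],-T[:3,:3].T@T[:3,3],T[2,:3])
s=robot.read_state(); print(s["t"],s["ee_pos"],s["eef_rot"],s["width"])
E
```

```text
side [413.28127293   0.         284.0263632 ] -0.10763360259427815 [0.27377008 0.60403398 1.01917507] [ 0.18148641 -0.56868839 -0.80228187]
top [515.62929767   0.         280.06990558] -0.02941687327195342 [ 0.16959727 -0.04138717  1.57039024] [ 0.2266445  0.0161346 -0.9738439]
0.1 [ 0.28710533 -0.61024889  0.19741029] [ 9.75920199e-01  2.18126265e-01 -2.47342295e-04 -7.97902388e-04] 1.0025358188424018
```

View pics/side0.png

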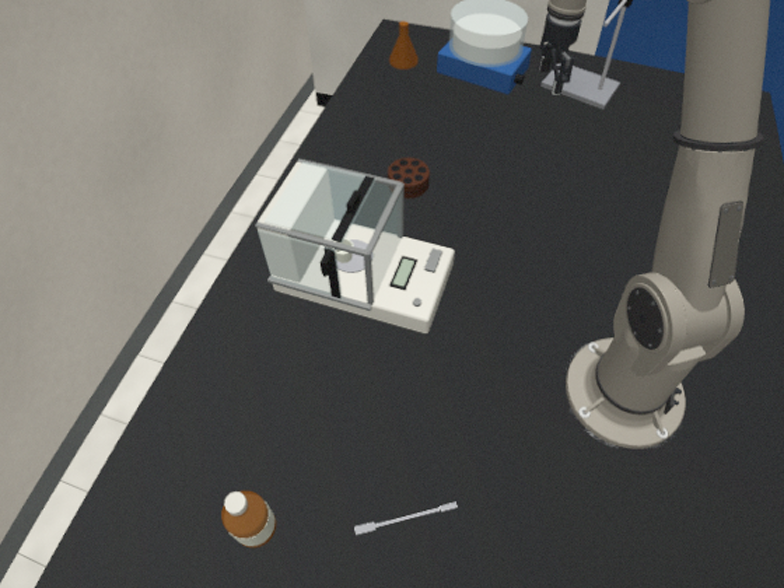

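View pics/top0.png

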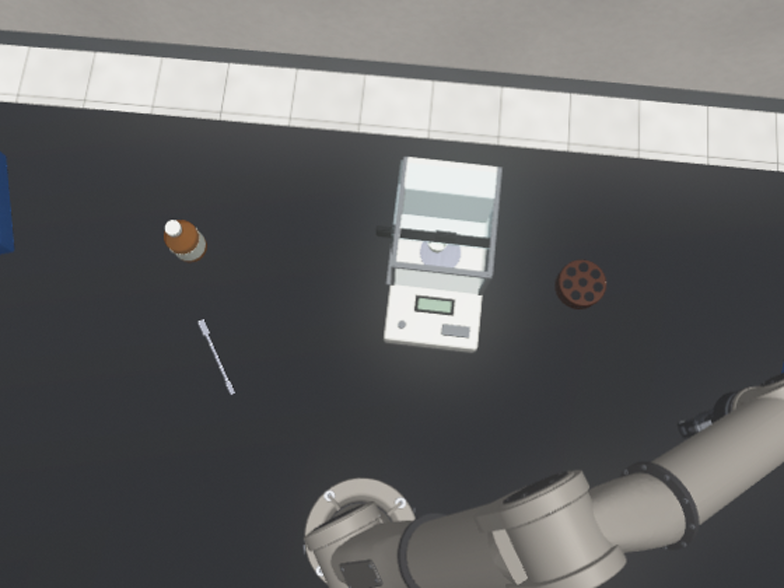

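The side view shows the balance with its tare bar at (433,260) and power key at (417,302). The top tab is near (352,200) and the side tab near (328,262). In the top view the panel is at (385–480, 285–350), the tare bar at (455,330) and the side tab at (385,232). The bottle, spatula and rack are well clear. I'll enlarge both.

Run:
```python
import numpy as np,cv2
for n,x,y,w,h in(("top0",265,105,110,150),("side0",178,108,155,135)):
    i=np.load(f'pics/{n}.npz')["img"][:,:,::-1][y:y+h,x:x+w]; s=4 if n=="top0" else 4.4
    i=cv2.resize(i,None,fx=4,fy=4,interpolation=cv2.INTER_CUBIC)
    for k in range(0,w,20): cv2.putText(i,str(x+k),(k*4,8),0,.3,(0,255,255),1); cv2.line(i,(k*4,10),(k*4,16),(0,255,255),1)
    for k in range(0,h,20): cv2.putText(i,str(y+k),(0,k*4+4),0,.3,(0,255,255),1)
    cv2.imwrite(f'pics/{n}c.png',i)
```

```text
(no output)
```

View pics/top0c.png

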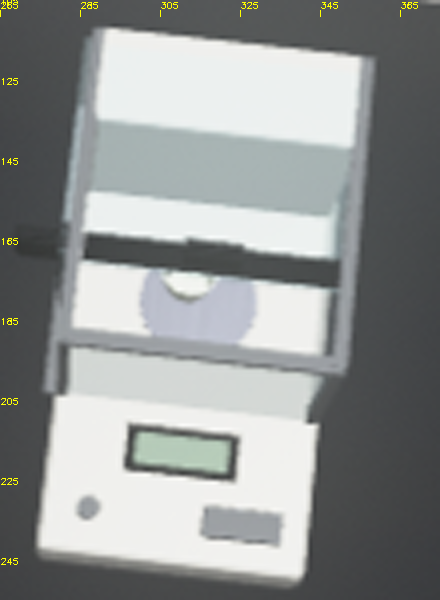

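View pics/side0c.png

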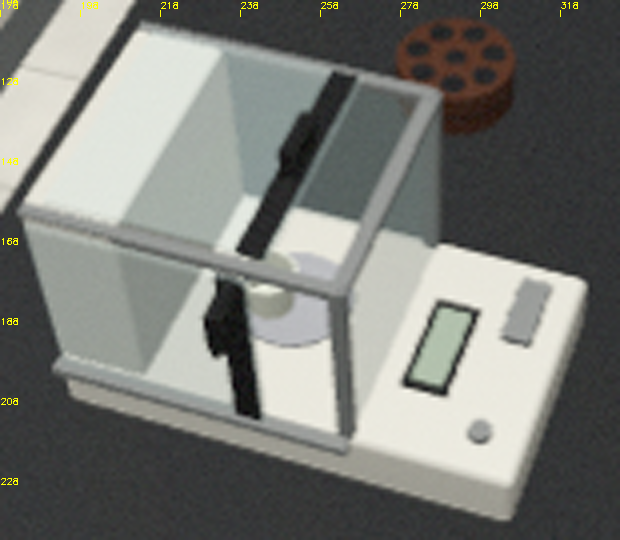

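```bash
cat > fit.py <<'E'
from h import *
from scipy.optimize import least_squares
T=np.load('pics/top0.npz');S=np.load('pics/side0.npz')
t=lambda x,y:(265+x/4-.4,105+y/4-.4); s=lambda x,y:(178+x/4-.4,108+y/4-.4)
def pts(d,e): return [ # cam, body pt, pixel
 (T,(-145,-50,67),t(241,526)),(T,(-145,65,67),t(88,507)),(S,(-145,-50,67),s(527,312)),(S,(-145,65,67),s(480,431)),
 (T,(-180,100,60),t(41,550)),(T,(-180,-100,60),t(301,579)),(S,(-180,-100,60),s(585,283)),(S,(-180,100,0),s(508,518)),
 (T,(170,100,219),t(99,28)),(T,(170,-100,219),t(364,58)),(S,(170,100,219),s(22,212)),
 (T,(-39+d,0,251),t(215,240)),(S,(-51+d,20,251),s(290,175)),(T,(-39+d,121,210),t(38,231)),(S,(-39+e,137,210),s(206,312)),(S,(-39+e,137,170),s(213,355))][:]
def world(p,b):
    b=np.array(b)/1000; c,n=np.cos(p[2]),np.sin(p[2]); return np.array([p[0]+c*b[0]-n*b[1],p[1]+n*b[0]+c*b[1],b[2]])
def res(p):
    L=pts(p[3]*1000,p[4]*1000); L[13]=(T,(-39+p[4]*1000,121,210),L[13][2])
    return np.array([proj(c,world(p,b))[0]-np.array(q) for c,b,q in L])
r=least_squares(lambda p:res(p).ravel(),[.65,-.1,-.1,.06,.06],loss='soft_l1',f_scale=.7)
P=r.x
if __name__=="__main__":
    print(P.round(4)); print(res(P).round(1).tolist())
    for n,b in(("toptab",(-39+P[3]*1e3,0,238)),("sidetab",(-39+P[4]*1e3,121,190)),("tare",(-145,-50,67)),("topshut",(-39,0,238)),("sideshut",(-39,121,190))): print(n,world(P,b).round(4))
    for n,cam,(x,y,w,h) in(("topf",T,(265,105,110,150)),("sidef",S,(178,108,155,135))):
        i=cv2.resize(cam["img"][:,:,::-1][y:y+h,x:x+w],None,fx=4,fy=4,interpolation=cv2.INTER_CUBIC)
        def box(lo,hi,col):
            V=[(a,b,c) for a in(lo[0],hi[0]) for b in(lo[1],hi[1]) for c in(lo[2],hi[2])]
            q=(proj(cam,[world(P,v) for v in V])-[x,y]+.4)*4
            for k in range(8):
                for m in(1,2,4):
                    if not k&m: cv2.line(i,*[tuple(int(z) for z in q[j]) for j in(k,k|m)],col,1)
        d,e=P[3]*1e3,P[4]*1e3
        box((-180,-100,0),(-60,100,60),(0,0,255)); box((100,-100,0),(170,100,219),(0,0,255))
        box((-51+d,-20,224),(-39+d,20,251),(0,255,0)); box((-51+e,105,170),(-39+e,137,210),(0,255,0))
        box((-157,-80,60),(-133,-20,67),(255,0,0))
        cv2.imwrite(f'pics/{n}.png',i)
    a,b=cv2.imread('pics/topf.png'),cv2.imread('pics/sidef.png'); b=cv2.resize(b,(360,314)) if 0 else b
    o=np.zeros((600,1060,3),np.uint8);o[:600,:440]=a;o[:540,440:]=b;cv2.imwrite('pics/fit.png',cv2.resize(o,(800,453),interpolation=cv2.INTER_AREA))
E
python3 fit.py
```

```text
[ 0.5836 -0.111  -0.0243  0.0525  0.056 ]
[[0.1, -0.0], [-0.3, 0.1], [0.0, -1.1], [-0.0, -0.8], [-1.7, -0.0], [0.5, 0.8], [1.2, -1.6], [0.3, 3.4], [-1.5, -0.7], [3.0, -0.1], [-2.1, -0.4], [0.1, -0.3], [0.6, -6.0], [-0.2, 0.2], [-0.2, 1.6], [-0.3, 0.5]]
toptab [ 0.5971 -0.1113  0.238 ]
sidetab [0.6035 0.0096 0.19  ]
tare [ 0.4374 -0.1574  0.067 ]
topshut [ 0.5446 -0.11    0.238 ]
sideshut [0.5475 0.0109 0.19  ]
```

View pics/fit.png

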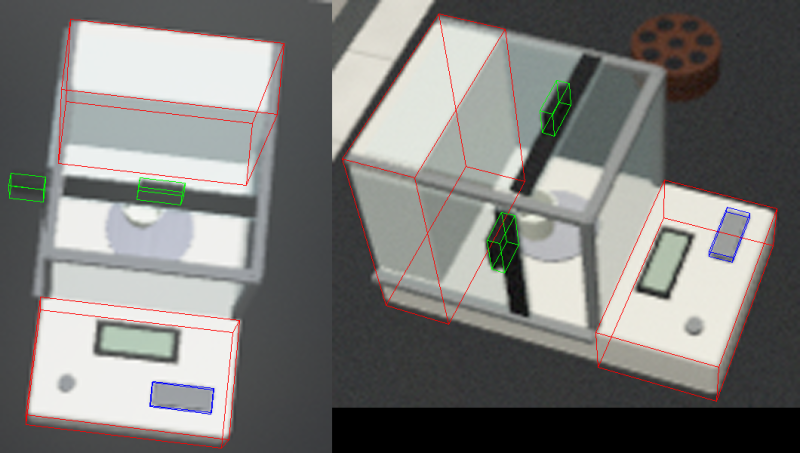

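The overlay agrees with the picture: the base, tower, tare bar and both tab boxes sit on their features, to about 2 mm. The balance is at (0.584, -0.111) with yaw -0.024. I'm closing the fingers and moving in above.

```bash
python3 -m creep '[[[0.035,0.040,0.027,0,0,-0.0928],[0.035,0.040,0.027,0,0,-0.0928],[0.035,0.040,0.027,0,0,-0.0928],[0.035,0.040,0.027,0,0,-0.0928],[0.035,0.040,0.027,0,0,-0.0928]]]' 0
```

```text
t: 0.72
ee_pos: [0.4631, -0.4092, 0.3338]
eef_rot: [1.0, -0.014, -0.0, -0.0]
wrist_force: [1.0, 0.2, 0.1]
width: 0.001
finger_force: 0.0
```

```bash
python3 -m creep '[[[0.034,0.049,0,0,0,0],[0.034,0.049,0,0,0,0],[0.034,0.049,0,0,0,0],[0.034,0.049,0,0,0,0],[0.034,0.049,0,0,0,0]]]' && python3 -m creep '[[[0.002,0.053,-0.02,0,0,0],[0,0,-0.03,0,0,0],[0,0,0,0,0,0]]]' && python3 -c "
from h import *
cap('side','s1')
cap('top','t1')
a=np.load('pics/s1.npz')['img'][100:240,150:340,::-1];b=np.load('pics/t1.npz')['img'][105:245,240:400,::-1]
cv2.imwrite('pics/v1.png',cv2.resize(np.hstack([a,b]),(800,320),interpolation=cv2.INTER_CUBIC))"
```

```text
t: 1.35
ee_pos: [0.633, -0.1642, 0.3329]
eef_rot: [1.0, -0.012, -0.0, 0.0]
wrist_force: [0.1, -0.6, -0.6]
width: 0.002
finger_force: 0.0
t: 1.72
ee_pos: [0.6326, -0.1123, 0.2805]
eef_rot: [1.0, -0.012, -0.003, -0.0]
wrist_force: [-1.2, -0.5, 0.0]
width: 0.003
finger_force: 0.0
```

View pics/v1.png

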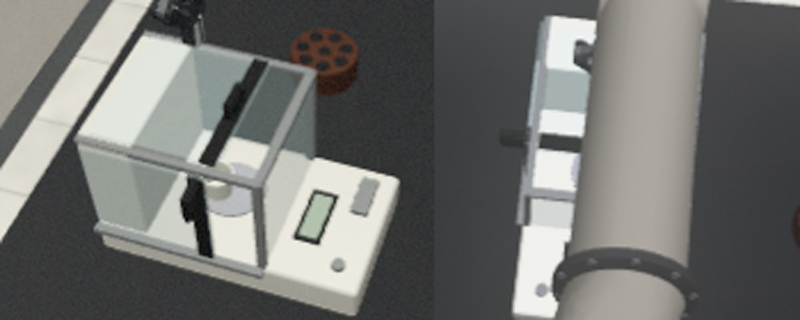

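The side view shows the shut fingertips at about (195,43) in the crop, behind and above the top tab at (235,98), with nothing touching. I'll check that projection before going lower.

```bash
python3 -c "
from h import *
c=np.load('pics/s1.npz')
print((proj(c,[[.6326,-.1123,.2805],[.597,-.111,.251],[.585,-.111,.224]])-[150,100])*2.286)"
```

```text
[[196.0645947   63.84946658]
 [226.85379635  89.77208996]
 [238.06058714 108.47003099]]
```

```bash
python3 -c "
from h import *
a=np.load('pics/s1.npz');d=np.abs(a['img'].astype(int)-np.load('pics/side0.npz')['img']).max(2)
print(proj(a,[[.6326,-.1123,.2805]]))
print(d[108:140:1,226:248])"
```

```text
[[235.76753924 127.9306503 ]]
[[ 23  24  19  30  19  27  22  20  14  18  17  10  30   6   2   5   2   3
    2   5   5   4]
 [ 28  32  24  15  29  21  19  22  15  13   5  10  32   2   2   2   4   3
    5   8   3   4]
 [ 27  25  25  26  23  23  16   8  18  29  42  11  41   5   2   3   1   6
    4   5   3   4]
 [ 14  17  16  28  23  27  17  23   2  65  54  19  41   3   5   3   3   1
    4   4   7   4]
 [  2   7   9  27  23  21  22  25   7  49  57  15  29  12   3   1   1   7
    5   4   2   5]
 [  4   5   3  21  20  12  18  23   6  44  67  27  16  15   1   6   3   1
    5   5   6   4]
 [  3   3   4  21  20  14  32  13  10  40  71  33  18  21   5   4   3   4
    6   5   4   4]
 [  9   3   3   6  19  19  18  18   8  41  66  47  12  20   4   1   3   2
    2   6   6   4]
 [  1   4   3  13  34  26  18  24  14  37  69  48   7  24   3   7   5   6
    4   3   4   5]
 [  1   3   1  45  92  77  57  49  50   9  58  53  16  23   4   3   3   5
    8   5   3   1]
 [  1   1   4  26 114 128 119 109 109  50  12  12   5   2   2   7   2   6
    4   8   2   5]
 [  1   1   1   3  35  48  88  95 123  83  33  
[... 1206 characters left out ...]
2   3   1   2   2   1   2   3
    2   2   1   1]
 [  1   1   1   2   3   1   3   1   1   2   3   1   2   2   4   4   1   1
    1   2   3   1]
 [  2   4   1   1   2   2   2   1   2   2   1   2   3   3   1   2   2   2
    3   3   2   1]
 [  2   2   3   2   3   3   1   2   2   1   3   2   1   1   2   4   2   1
    2   2   1   3]
 [  3   3   2   0   1   2   2   1   3   1   2   3   4   1   2   2   3   1
    1   2   2   1]
 [  0   1   1   2   1   2   0   0   2   1   1   4   4   3   2   1   2   5
    2   1   4   2]
 [  1   2   1   1   1   2   3   1   1   2   3   2   3   1   4   2   2   3
    1   3   2   2]
 [  3   3   3   3   1   4   2   1   2   1   1   3   1   1   4   1   1   4
    2   1   1   2]]
```

```bash
python3 -c "
from h import *
a=np.load('pics/side0.npz');c=np.array([.2871,-.6102,.1974]);y=np.array([np.sin(.44),-np.cos(.44),0])
for dz in(0,.013,.03): print(dz,proj(a,[c+[0,0,dz],c+.05*y+[0,0,dz],c-.05*y+[0,0,dz]]).round(1).tolist())
i=a['img'][0:80,365:445,::-1]; b=np.load('pics/s1.npz')['img'][70:150,195:275,::-1]
o=cv2.resize(np.hstack([i,b]),(800,400),interpolation=cv2.INTER_CUBIC); cv2.imwrite('pics/v2.png',o)"
```

```text
0 [[390.3, 69.9], [385.9, 61.3], [394.8, 79.0]]
0.013 [[391.0, 66.7], [386.6, 58.0], [395.6, 75.8]]
0.03 [[392.0, 62.3], [387.5, 53.7], [396.6, 71.4]]
```

View pics/v2.png

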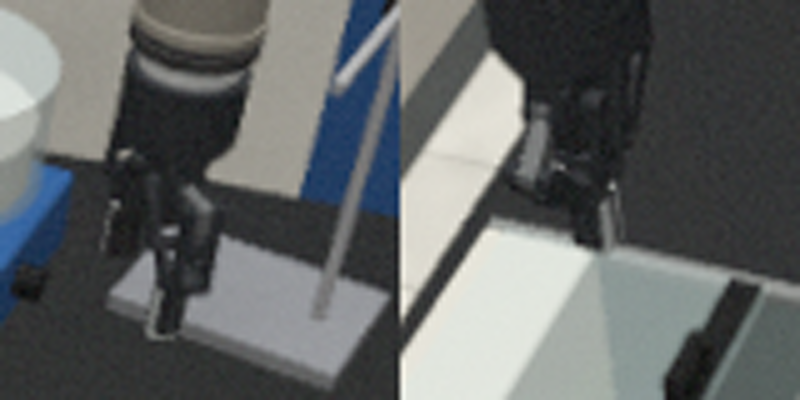

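The left half shows the open start gripper with its near tip at about (398,67) and its far tip at about (388,50) in full-image pixels. The right half shows the shut tip at about (235,120). Both sit roughly 8 px above the projection of the reported TCP, so I'll cross-check with the top camera and the robot base.

```bash
python3 -c "
from h import *
a=np.load('pics/side0.npz');t=np.load('pics/top0.npz');u=np.load('pics/t1.npz')
c=np.array([.2871,-.6102,.1974]);y=np.array([np.sin(.44),-np.cos(.44),0])
for dz in(0.013,.04,.09): print(dz,proj(t,[c+[0,0,dz],c+.05*y+[0,0,dz],c-.05*y+[0,0,dz]]).round(1).tolist())
print('base side/top',proj(a,[[0,0,0],[0,0,.05]]).round(1).tolist(),proj(t,[[0,0,0],[0,0,.05]]).round(1).tolist())
print('tip top',proj(u,[[.6326,-.1123,.2805],[.6326,-.07,.35]]).round(1).tolist())
o=[cv2.resize(v[:,:,::-1],(400,300),interpolation=cv2.INTER_CUBIC) for v in (a['img'][225:345,370:530],t['img'][300:420,200:360],t['img'][260:335,450:550],u['img'][105:180,260:360])]
cv2.imwrite('pics/v3.png',np.vstack([np.hstack(o[:2]),np.hstack(o[2:])]))"
```

```text
0.013 [[497.6, 299.5], [514.7, 292.9], [480.4, 306.1]]
0.04 [[502.0, 299.0], [519.4, 292.3], [484.5, 305.8]]
0.09 [[510.5, 298.0], [528.5, 291.0], [492.4, 305.0]]
base side/top [[446.2, 279.5], [452.1, 271.1]] [[257.3, 382.9], [256.6, 384.8]]
tip top [[320.7, 148.2], [306.2, 137.4]]
```

View pics/v3.png

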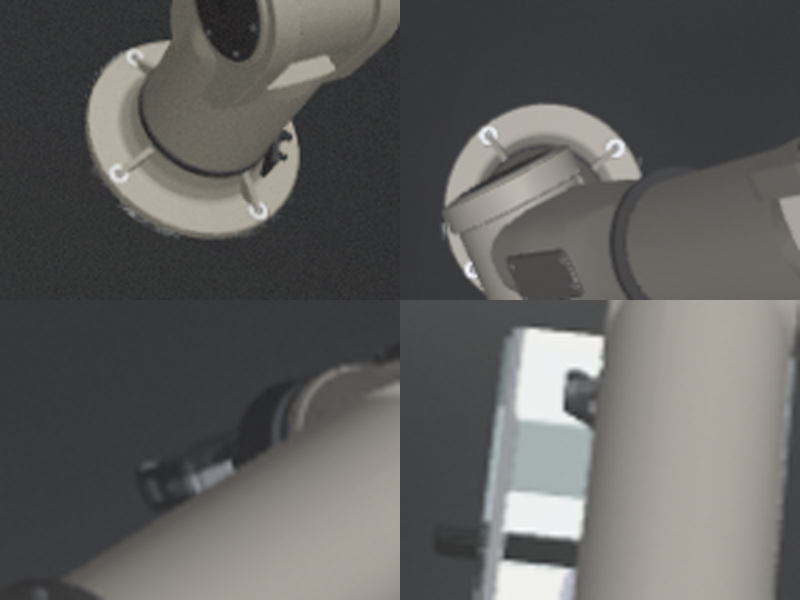

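```bash
python3 -m creep '[[[0,0,-0.02,0,0,0],[0,0,-0.015,0,0,0],[0,0,-0.009,0,0,0],[0,0,0,0,0,0]]]' && python3 -c "
from h import *
c=cap('side','s2'); s=robot.read_state(); print(s['ee_pos'],s['wrist_force'])
d=np.abs(c['color'].astype(int)-np.load('pics/side0.npz')['img']).max(2)
print(proj(c,s['ee_pos'])); print(d[118:146,222:252])"
```

```text
t: 2.33
ee_pos: [0.6341, -0.113, 0.2389]
eef_rot: [1.0, -0.012, -0.0, -0.0]
wrist_force: [0.0, 0.1, -0.2]
width: -0.001
finger_force: 0.0
[ 0.6344788  -0.11297176  0.23952123] [ 0.78547229 -0.27279387  0.79106062]
[[236.64357661 138.94294507]]
[[103 105 140 141 128 156 142 136 119 105 104  88 102  78  90  58  28   4
    4   3   1   8   2   9   5   6   1  12   4   1]
 [141 138 172 171 164 186 179 179 176 150 132 117 133 129 135  84  34  10
    3   2   3   1   5   4   8   6   7   9   3   5]
 [156 158 192 188 192 198 191 198 196 190 175 146 145 134 143  99  62  40
    1   1   1   2   1   5   1   1   3   2   2   5]
 [161 175 185 183 198 199 204 200 199 204 188 172 124 133 134 129 108  45
    1   1   2   2   3   1   2   3   4   5   4   5]
 [ 55 127 185 198 204 198 199 198 195 196 174 142 126 114  97  87  83  45
    3   3   2   1   1   3   1   2   2   1   2   2]
 [  2  36  58  89 126 164 163 202 197 181 160 138 130 106  65  50  80  49
    5   3   2   1   1   2   1   2   4   2   1   0]
 [  2   2   0  21  37  46  45  56 160 173 145 143 131 106  59  36  69  57
   13   2   2   1   5   3   1   
[... 1944 characters left out ...]
  3   5   1   2   1   1
    3   1   3   2   2   3   2   2   1   2   2   6]
 [  2   2   1   2   2   3   2   3   2   1   2   1   1   4   1   3   2   4
    3   0   1   2   3   3   3   2   2   5   2   1]
 [  3   1   0   2   1   2   2   1   3   2   4   1   1   1   2   2   5   3
    3   1   2   4   2   3   5   2   3   3   4   6]
 [  2   3   2   2   2   2   4   3   2   3   2   1   3   3   2   2   5   1
    1   3   4   4   2   1   1   4   2   4   3   1]
 [  3   1   2   2   3   1   5   1   0   2   2   1   2   1   4   1   2   2
    1   1   1   2   1   1   4   1   9   4   3   7]
 [  3   2   2   1   2   1   1   3   1   2   0   1   3   1   0   2   1   3
    1   3   3   3   5   1   1   0   3   5   3  10]]
```

The tip is seen about 8 px (roughly 28 mm of height) above the reported TCP, at both poses, while the base and balance project correctly. I'll let contact decide and feel downwards gently behind the tab.

```bash
python3 -m creep '[[[0,0,-0.005,0,0,0],[0,0,-0.003,0,0,0],[0,0,0,0,0,0]]]'; python3 -m creep '[[[-0.01,0,0,0,0,0],[-0.008,0,0,0,0,0],[-0.006,0,0,0,0,0],[0,0,0,0,0,0]]]'
```

```text
t: 2.75
ee_pos: [0.6342, -0.1127, 0.231]
eef_rot: [1.0, -0.012, -0.0, 0.0]
wrist_force: [-0.3, -0.4, -0.4]
width: 0.001
finger_force: 0.0
t: 3.25
ee_pos: [0.6099, -0.1129, 0.2316]
eef_rot: [1.0, -0.012, 0.0, 0.0]
wrist_force: [-0.1, -0.3, 0.2]
width: -0.0
finger_force: 0.0
```

```bash
python3 -m creep '[[[-0.005,0,0,0,0,0],[-0.005,0,0,0,0,0],[0,0,0,0,0,0]]]'; python3 -m creep '[[[-0.005,0,0,0,0,0],[-0.005,0,0,0,0,0],[-0.0,0,0,0,0,0]]]';  python3 -c "
from h import *
c=cap('side','s3'); s=robot.read_state(); print(s['ee_pos'],s['wrist_force'],proj(c,s['ee_pos']))
a=c['color'][90:170,200:300,::-1]; b=np.load('pics/side0.npz')['img'][90:170,200:300,::-1]
cv2.imwrite('pics/v4.png',cv2.resize(np.hstack([b,a]),(800,320),interpolation=cv2.INTER_CUBIC))"
```

```text
t: 3.62
ee_pos: [0.6, -0.1129, 0.2313]
eef_rot: [1.0, -0.012, -0.0, 0.0]
wrist_force: [-0.3, -0.4, -0.2]
width: -0.004
finger_force: 0.0
t: 4.0
ee_pos: [0.59, -0.1129, 0.2314]
eef_rot: [1.0, -0.012, -0.0, 0.0]
wrist_force: [0.4, 0.2, 0.2]
width: -0.002
finger_force: 0.0
[ 0.59026551 -0.112827    0.23139373] [-0.0966992   1.16434432 -0.60515076] [[252.35085501 144.61015429]]
```

View pics/v4.png

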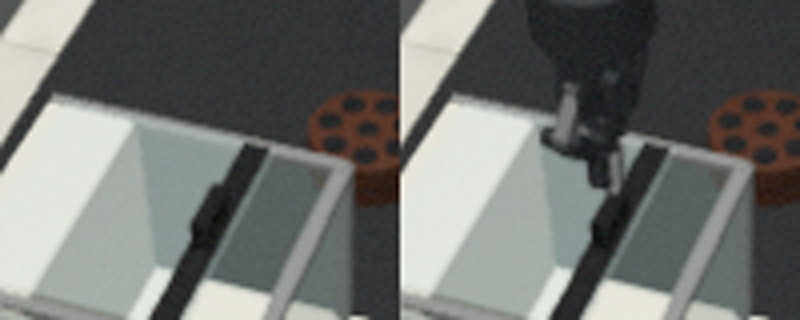

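The tip sits at crop (610,190), with the tab's upper end at (620,200), and there is no force. The tip has therefore passed above the tab or beside it. I'll back off and feel down slowly.

```bash
python3 -m creep '[[[0.022,0,0,0,0,0],[0.022,0,0,0,0,0],[0,0,-0.003,0,0,0],[0,0,-0.002,0,0,0],[0,0,0,0,0,0]]]' ; python3 -m creep '[[[0,0,-0.002,0,0,0],[0,0,-0.002,0,0,0],[0,0,0,0,0,0]]]'; python3 -m creep '[[[0,0,-0.002,0,0,0],[0,0,-0.002,0,0,0],[0,0,0,0,0,0]]]'
```

```text
t: 4.68
ee_pos: [0.6335, -0.1129, 0.2261]
eef_rot: [1.0, -0.012, -0.0, 0.0]
wrist_force: [0.2, 0.2, -0.1]
width: 0.002
finger_force: 0.0
t: 5.05
ee_pos: [0.6342, -0.1128, 0.2222]
eef_rot: [1.0, -0.012, -0.0, -0.0]
wrist_force: [0.6, -0.3, 0.3]
width: 0.001
finger_force: 0.0
t: 5.42
ee_pos: [0.6342, -0.1128, 0.218]
eef_rot: [1.0, -0.012, -0.0, -0.0]
wrist_force: [0.0, -0.1, 0.2]
width: 0.004
finger_force: 0.0
```

```bash
python3 -m creep '[[[0,0,-0.002,0,0,0],[0,0,-0.002,0,0,0],[0,0,0,0,0,0]]]' ; python3 -m creep '[[[0,0,-0.002,0,0,0],[0,0,0,0,0,0]]]'; python3 -m creep '[[[-0.01,0,0,0,0,0],[-0.008,0,0,0,0,0],[-0.004,0,0,0,0,0],[0,0,0,0,0,0]]]';  python3 -m creep '[[[-0.003,0,0,0,0,0],[-0.003,0,0,0,0,0],[0,0,0,0,0,0]]]'
```

```text
t: 5.8
ee_pos: [0.6342, -0.1128, 0.2141]
eef_rot: [1.0, -0.012, -0.0, -0.0]
wrist_force: [-0.5, 0.5, 1.1]
width: 0.004
finger_force: 0.0
t: 6.05
ee_pos: [0.6343, -0.1128, 0.2121]
eef_rot: [1.0, -0.012, -0.0, -0.0]
wrist_force: [-0.1, 0.1, -0.5]
width: -0.002
finger_force: 0.0
t: 6.55
ee_pos: [0.6121, -0.1129, 0.2125]
eef_rot: [1.0, -0.012, 0.0, 0.0]
wrist_force: [0.1, 0.6, 0.8]
width: -0.002
finger_force: 0.0
t: 6.92
ee_pos: [0.6062, -0.1128, 0.2123]
eef_rot: [1.0, -0.012, -0.0, 0.0]
wrist_force: [0.6, -0.3, -0.0]
width: 0.0
finger_force: 0.0
```

```bash
for i in 1; do python3 -m creep '[[[-0.003,0,0,0,0,0],[-0.003,0,0,0,0,0],[-0.002,0,0,0,0,0]]]'; done; python3 -m creep '[[[-0.003,0,0,0,0,0],[-0.003,0,0,0,0,0],[-0.002,0,0,0,0,0]]]'; python3 -c "
from h import *
c=cap('side','s4'); s=robot.read_state(); print(s['ee_pos'],s['wrist_force'],proj(c,s['ee_pos']))"
```

```text
t: 7.3
ee_pos: [0.5985, -0.1127, 0.2125]
eef_rot: [1.0, -0.012, 0.0, -0.0]
wrist_force: [1.5, -0.4, -0.4]
width: -0.0
finger_force: 0.7
t: 7.68
ee_pos: [0.5903, -0.1125, 0.2124]
eef_rot: [1.0, -0.012, 0.0, -0.0]
wrist_force: [1.4, 0.9, 0.9]
width: 0.0
finger_force: 1.0
[ 0.59004085 -0.11256466  0.2124053 ] [1.05568723 0.94145197 0.93520916] [[252.83817733 149.66956276]]
```

Contact: about 1.5 N at x≈0.60, which is the rail friction, so the door is sliding. Keep pushing.

```bash
python3 -m creep '[[[-0.005,0,0,0,0,0],[-0.006,0,0,0,0,0],[-0.006,0,0,0,0,0],[-0.006,0,0,0,0,0],[-0.004,0,0,0,0,0]]]'; python3 -m creep '[[[-0.003,0,0,0,0,0],[-0.002,0,0,0,0,0],[-0.002,0,0,0,0,0]]]'
```

```text
t: 8.35
ee_pos: [0.5629, -0.1128, 0.2124]
eef_rot: [1.0, -0.012, 0.0, 0.0]
wrist_force: [2.7, 1.4, 1.3]
width: -0.002
finger_force: 1.2
t: 8.72
ee_pos: [0.5564, -0.1128, 0.2123]
eef_rot: [1.0, -0.012, 0.0, 0.0]
wrist_force: [1.7, 1.8, 3.2]
width: -0.003
finger_force: 1.3
```

```bash
python3 -m creep '[[[-0.002,0,0,0,0,0],[-0.001,0,0,0,0,0],[-0.001,0,0,0,0,0]]]'
```

```text
t: 9.1
ee_pos: [0.5536, -0.1129, 0.2127]
eef_rot: [1.0, -0.012, 0.001, 0.0]
wrist_force: [6.3, 0.6, 0.3]
width: 0.003
finger_force: 2.6
```

```bash
python3 -m creep '[[[-0.001,0,0,0,0,0],[-0.001,0,0,0,0,0],[0,0,0,0,0,0]]]'
```

```text
t: 9.48
ee_pos: [0.5529, -0.1131, 0.2134]
eef_rot: [1.0, -0.012, 0.003, 0.0]
wrist_force: [7.1, 0.1, 2.7]
width: 0.0
finger_force: 3.3
```

The top door is shut: it holds against 7 N with no further motion. Now I'll back off, lift and cross to the side door, allowing for the ~25 mm height offset.

```bash
python3 -m creep '[[[0.02,0,0,0,0,0],[0,0,0.031,0,0,0],[0,0,0.031,0,0,0],[0.022,0.043,0,0,0,0],[0.022,0.043,0,0,0,0]]]'; python3 -m creep '[[[0.022,0.042,0,0,0,0],[0,0,-0.03,0,0,0],[0,0,-0.03,0,0,0],[0,0,0,0,0,0]]]'; python3 -c "
from h import *
c=cap('side','s5'); s=robot.read_state(); print(s['ee_pos'],s['wrist_force'])
t=cap('top','t5')"
```

```text
t: 10.1
ee_pos: [0.6139, -0.0275, 0.2742]
eef_rot: [1.0, -0.013, -0.001, 0.001]
wrist_force: [0.2, 0.1, -0.5]
width: 0.001
finger_force: 0.0
t: 10.6
ee_pos: [0.6336, 0.0141, 0.2111]
eef_rot: [1.0, -0.012, -0.004, 0.001]
wrist_force: [-0.8, -0.1, 0.8]
width: 0.001
finger_force: 0.0
[0.63509843 0.01429096 0.21321548] [-0.34112599  0.33139403  0.97255435]
```

```bash
python3 -m creep '[[[0,0,-0.01,0,0,0],[0,0,-0.01,0,0,0],[0,0,-0.005,0,0,0],[0,0,0,0,0,0]]]'; python3 -c "
from h import *
c=cap('side','s6'); s=robot.read_state(); print(s['ee_pos'],s['wrist_force'],proj(c,s['ee_pos']+np.array([0,0,.027])))
i=c['color'][105:245,150:340,::-1]
cv2.imwrite('pics/v6.png',cv2.resize(i,(760,560),interpolation=cv2.INTER_CUBIC))"
```

```text
t: 11.2
ee_pos: [0.6361, 0.0152, 0.1888]
eef_rot: [1.0, -0.012, -0.0, 0.0]
wrist_force: [-0.2, -0.1, -0.3]
width: 0.001
finger_force: 0.0
[0.63634645 0.01520275 0.18923254] [ 0.33160514  0.07268195 -0.12998494] [[218.30040057 179.60736777]]
```

View pics/v6.png

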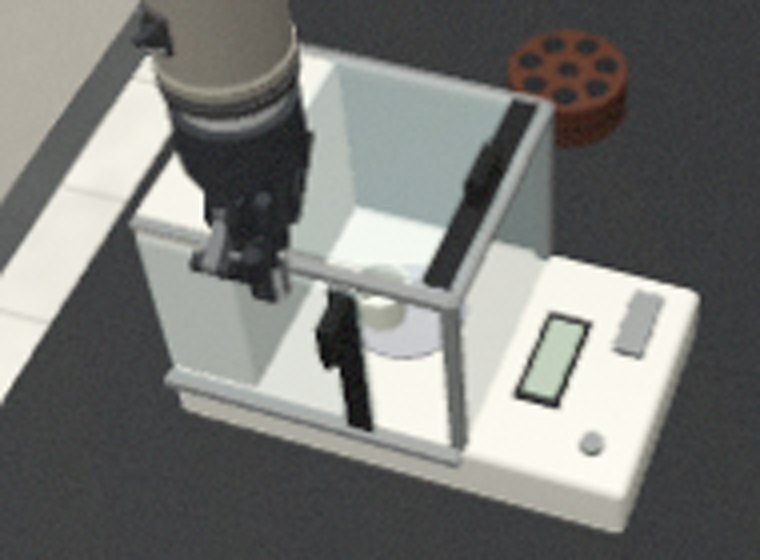

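The top door's bar now lies against the front rail at about (480,190), so it is shut. The fingertip at (268,300) is left of the side tab at (335,330), and it matches the TCP plus 27 mm in height. I'll go 30 mm lower, then push.

```bash
python3 -m creep '[[[0,0,-0.01,0,0,0],[0,0,-0.01,0,0,0],[0,0,-0.01,0,0,0],[-0.01,0,0,0,0,0],[-0.005,0,0,0,0,0]]]'; python3 -m creep '[[[-0.004,0,0,0,0,0],[-0.004,0,0,0,0,0],[-0.003,0,0,0,0,0],[0,0,0,0,0,0]]]'
```

```text
t: 11.88
ee_pos: [0.6206, 0.0153, 0.1593]
eef_rot: [1.0, -0.012, -0.0, 0.0]
wrist_force: [-0.0, 0.6, -0.6]
width: -0.003
finger_force: 0.0
t: 12.38
ee_pos: [0.6104, 0.0152, 0.1596]
eef_rot: [1.0, -0.012, 0.0, 0.0]
wrist_force: [0.7, -0.8, -0.3]
width: -0.001
finger_force: 0.3
```

```bash
python3 -m creep '[[[-0.004,0,0,0,0,0],[-0.004,0,0,0,0,0],[-0.004,0,0,0,0,0],[-0.004,0,0,0,0,0],[-0.004,0,0,0,0,0]]]'
```

```text
t: 13.0
ee_pos: [0.5901, 0.0153, 0.1593]
eef_rot: [1.0, -0.012, -0.0, -0.0]
wrist_force: [1.4, 1.4, -0.3]
width: 0.001
finger_force: 0.8
```

```bash
python3 -m creep '[[[-0.005,0,0,0,0,0],[-0.006,0,0,0,0,0],[-0.006,0,0,0,0,0],[-0.006,0,0,0,0,0],[-0.003,0,0,0,0,0]]]';  python3 -m creep '[[[-0.002,0,0,0,0,0],[-0.002,0,0,0,0,0],[-0.001,0,0,0,0,0]]]'
```

```text
t: 13.62
ee_pos: [0.5638, 0.0151, 0.1593]
eef_rot: [1.0, -0.012, -0.0, 0.0]
wrist_force: [1.3, 1.4, 0.5]
width: -0.003
finger_force: 0.8
t: 14.0
ee_pos: [0.5593, 0.0152, 0.1593]
eef_rot: [1.0, -0.012, -0.0, 0.0]
wrist_force: [1.5, 1.0, -0.9]
width: 0.001
finger_force: 0.8
```

```bash
python3 -m creep '[[[-0.001,0,0,0,0,0],[-0.001,0,0,0,0,0],[-0.001,0,0,0,0,0]]]'
```

```text
t: 14.38
ee_pos: [0.5575, 0.0152, 0.1594]
eef_rot: [1.0, -0.012, 0.001, -0.0]
wrist_force: [6.5, 1.2, -4.3]
width: -0.003
finger_force: 3.4
```

```bash
python3 -m creep '[[[-0.001,0,0,0,0,0],[-0.001,0,0,0,0,0],[0,0,0,0,0,0]]]'
```

```text
t: 14.75
ee_pos: [0.5575, 0.0152, 0.1597]
eef_rot: [1.0, -0.012, 0.003, -0.0]
wrist_force: [11.5, 0.8, -8.1]
width: -0.005
finger_force: 5.6
```

The side door is shut: firm at 11 N with no motion. Retreat, lift and go to the tare bar.

```bash
python3 -m creep '[[[0.02,0,0,0,0,0],[0,0.003,0.05,0,0,0],[0,0,0.06,0,0,0],[-0.035,-0.044,0,0,0,0],[-0.035,-0.044,0,0,0,0]]]'; python3 -m creep '[[[-0.035,-0.044,0,0,0,0],[-0.034,-0.043,0,0,0,0],[0,0,-0.04,0,0,0],[0,0,-0.04,0,0,0],[0,0,0,0,0,0]]]'
```

```text
t: 15.38
ee_pos: [0.5033, -0.0708, 0.2698]
eef_rot: [1.0, -0.012, 0.0, 0.0]
wrist_force: [-0.8, -1.2, -1.1]
width: 0.004
finger_force: 0.0
t: 16.0
ee_pos: [0.4324, -0.1564, 0.187]
eef_rot: [1.0, -0.012, -0.003, -0.001]
wrist_force: [-0.5, 0.5, 0.7]
width: -0.001
finger_force: 0.0
```

```bash
python3 -m creep '[[[0.003,-0.001,-0.04,0,0,0],[0,0,-0.04,0,0,0],[0,0,-0.03,0,0,0],[0,0,-0.01,0,0,0],[0,0,0,0,0,0]]]'; python3 -c "
from h import *
for n in('side','top'):
    c=cap(n,n+'7'); s=robot.read_state(); d=np.abs(c['color'].astype(int)-np.load(f'pics/{n}0.npz')['img']).max(2)
    print(s['ee_pos'],proj(c,[s['ee_pos']+np.array([0,0,.027]),[.4374,-.1574,.067],[.4374,-.1574+.03,.067]]).round(1).tolist())
    if n=='side': print(d[168:198:1,290:326])"
```

```text
t: 16.62
ee_pos: [0.4391, -0.1579, 0.0701]
eef_rot: [1.0, -0.012, 0.0, 0.0]
wrist_force: [-0.0, -0.1, -0.5]
width: 0.002
finger_force: 0.0
[ 0.43948952 -0.15802098  0.07059139] [[309.2, 177.5], [309.4, 184.5], [306.7, 192.1]]
[[3 4 3 ... 5 2 5]
 [1 2 3 ... 6 2 3]
 [1 1 1 ... 5 2 2]
 ...
 [1 1 2 ... 4 3 3]
 [1 2 3 ... 3 9 5]
 [1 2 3 ... 3 3 5]]
[ 0.43966317 -0.15806701  0.07078351] [[326.2, 233.6], [324.9, 236.1], [314.8, 235.1]]
```

```bash
python3 -m creep '[[[-0.002,0,-0.01,0,0,0],[0,0,-0.008,0,0,0],[0,0,-0.004,0,0,0],[0,0,0,0,0,0]]]';  python3 -m creep '[[[0,0,-0.002,0,0,0],[0,0,-0.002,0,0,0],[0,0,0,0,0,0]]]'
```

```text
t: 17.23
ee_pos: [0.4361, -0.1577, 0.0469]
eef_rot: [1.0, -0.012, -0.0, -0.0]
wrist_force: [0.7, -0.5, 0.7]
width: 0.002
finger_force: 0.0
t: 17.6
ee_pos: [0.4363, -0.1578, 0.0432]
eef_rot: [1.0, -0.012, -0.0, 0.0]
wrist_force: [-0.4, -1.0, -0.4]
width: 0.0
finger_force: 0.0
```

```bash
python3 -m creep '[[[0,0,-0.002,0,0,0],[0,0,-0.002,0,0,0],[0,0,0,0,0,0]]]'
```

```text
t: 17.98
ee_pos: [0.4362, -0.1577, 0.0391]
eef_rot: [1.0, -0.012, -0.0, -0.0]
wrist_force: [-0.1, 0.9, -0.4]
width: -0.0
finger_force: 0.0
```

```bash
python3 -m creep '[[[0,0,-0.001,0,0,0],[0,0,-0.001,0,0,0],[0,0,0,0,0,0]]]'
```

```text
t: 18.35
ee_pos: [0.4363, -0.1578, 0.0372]
eef_rot: [1.0, -0.012, -0.0, -0.0]
wrist_force: [-0.1, 0.3, -0.1]
width: 0.001
finger_force: 0.0
```

```bash
python3 -m creep '[[[0,0,-0.001,0,0,0],[0,0,-0.001,0,0,0],[0,0,0,0,0,0]]]'
```

```text
t: 18.73
ee_pos: [0.4363, -0.1578, 0.0352]
eef_rot: [1.0, -0.012, -0.0, -0.0]
wrist_force: [-0.4, -0.1, 0.0]
width: 0.002
finger_force: 0.0
```

```bash
python3 -m creep '[[[0,0,-0.001,0,0,0],[0,0,-0.001,0,0,0],[0,0,0,0,0,0]]]'
```

```text
t: 19.1
ee_pos: [0.4365, -0.1578, 0.0334]
eef_rot: [1.0, -0.012, 0.0, 0.0]
wrist_force: [-0.5, 0.2, 1.8]
width: 0.002
finger_force: 1.0
```

```bash
python3 -m creep '[[[0,0,-0.001,0,0,0],[0,0,-0.001,0,0,0],[0,0,0,0,0,0]]]'
```

```text
t: 19.48
ee_pos: [0.4365, -0.1578, 0.0313]
eef_rot: [1.0, -0.012, 0.0, 0.0]
wrist_force: [-0.6, -0.5, 2.9]
width: -0.0
finger_force: 1.6
```

```bash
python3 -m creep '[[[0,0,-0.001,0,0,0],[0,0,-0.001,0,0,0],[0,0,-0.0007,0,0,0],[0,0,0,0,0,0]]]'
```

```text
t: 19.98
ee_pos: [0.4365, -0.1578, 0.029]
eef_rot: [1.0, -0.012, 0.0, 0.0]
wrist_force: [-2.9, 1.2, 10.4]
width: -0.002
finger_force: 5.0
```

Fully down: 10 N, past the 4.8 N end of travel. Release, retreat clear and check.

```bash
python3 -m creep '[[[0,0,0.01,0,0,0],[0,0,0.04,0,0,0],[0,0,0.05,0,0,0],[0,-0.05,0.03,0,0,0],[0,-0.055,0,0,0,0]]]'; python3 -m creep '[[[0,-0.055,0,0,0,0],[0,-0.055,0,0,0,0],[0,0,0,0,0,0],[0,0,0,0,0,0]]]'
python3 - <<'E'
from fit import *
c=cap('top','t9'); e=cap('side','s9')
for n,cam,z in(('top',c,T),('side',e,S)):
    d=(np.abs(cv2.GaussianBlur(cam['color'],(3,3),0).astype(int)-cv2.GaussianBlur(z['img'],(3,3),0)).max(2)>35).astype(np.uint8)
    k,_,st,ct=cv2.connectedComponentsWithStats(d); print(n,[s.tolist() for s in st[1:] if s[4]>8])
    for nm,b in(('toptab shut',(-45,0,251)),('sidetab shut',(-45,137,190)),('toptab open',(-45+P[3]*1e3,0,251)),('sidetab open',(-45+P[4]*1e3,137,190)),('tare',(-145,-50,67)),('power',(-145,65,67))):
        q=proj(cam,world(P,b))[0]; u,v=q.round().astype(int); print(nm,q.round(1),'before',z['img'][v,u],'after',cam['color'][v,u])
E
```

```text
t: 20.6
ee_pos: [0.4385, -0.264, 0.1618]
eef_rot: [1.0, -0.011, 0.003, 0.001]
wrist_force: [0.7, -0.3, -0.0]
width: 0.002
finger_force: 0.0
t: 21.1
ee_pos: [0.4362, -0.372, 0.1582]
eef_rot: [1.0, -0.012, -0.0, -0.001]
wrist_force: [0.5, 0.5, 0.4]
width: -0.001
finger_force: 0.0
top [[279, 161, 4, 19, 46], [285, 162, 65, 16, 589], [347, 179, 2, 8, 15], [283, 180, 65, 15, 519], [378, 180, 101, 124, 5240], [277, 189, 3, 12, 30], [394, 225, 9, 4, 21], [469, 271, 91, 104, 4707], [271, 286, 219, 134, 16458], [236, 360, 20, 14, 108], [243, 361, 28, 28, 311], [218, 374, 14, 17, 82], [224, 390, 7, 10, 32], [262, 393, 28, 27, 158], [216, 397, 7, 11, 39], [222, 398, 9, 15, 47]]
toptab shut [316.2 185.2] before [190 193 206] after [79 82 82]
sidetab shut [265.4 185.3] before [68 70 71] after [62 65 65]
toptab open [318.2 166.4] before [81 84 83] after [230 235 236]
sidetab open [268.  166.1] before [62 64 65] after [68 70 72]
tare [324.9 236.1] before [157 161 165] after [157 161 164]
power [286.3 231.5] before [155 159 162] after [155 159 162]
side [[315, 0, 82, 65, 2478], [386, 0, 33, 36, 775], [473, 0, 60, 109, 1382], [534, 0, 16, 99, 706], [402, 38, 5, 5, 14], [395, 43, 14, 23, 218], [325, 85, 6, 11, 35], [332, 102, 2, 7, 10], [483, 107, 56, 43, 571], [462, 116, 19, 78, 341], [236, 125, 40, 48, 776], [255, 130, 30, 48, 392], [506, 147, 19, 58, 276], [228, 176, 16, 38, 367], [250, 182, 14, 37, 340], [439, 196, 48, 35, 293], [466, 205, 9, 9, 33], [518, 204, 6, 19, 33], [448, 206, 23, 22, 252], [464, 213, 68, 47, 1012], [477, 217, 14, 15, 47]]
toptab shut [270.2 144.3] before [90 99 95] after [46 46 45]
sidetab shut [252.3 198.3] before [232 231 221] after [22 21 23]
toptab open [251.4 139.7] before [49 48 50] after [141 155 149]
sidetab open [231.9 192.6] before [27 28 30] after [208 210 201]
tare [309.4 184.5] before [153 156 152] after [156 157 155]
power [297.6 214.5] before [157 159 158] after [159 161 159]
```

Both tabs are at their shut positions, and the tare bar is up. The power key, cup, bottle, spatula and rack are unchanged.

```bash
python3 -c "
from rig import robot
print(robot.hand_in())"
```

```text
the job is handed in; nothing more can be done
None
```

I pushed the top and left side doors shut by their tabs, pressed the tare bar fully down and released it, and handed the job in after about 21 s; final camera checks showed both doors shut and nothing else moved.

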